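Snap a ground shaft into a spring-jaw fixture

ROBOT

A 6-joint arm with a two-finger parallel gripper is mounted at the origin on the work surface. World frame = base frame: x ahead of the robot, y to its left, z up, the work surface at z = 0. Lengths are in m, angles in rad, forces in N, time in s.
With the tool pointing down it reaches from about 0.35 to 0.975 m from the base axis. Payload 4.9 kg.
Tool frame: the origin (TCP) lies midway between the tips of the shut fingers; the grasp point (between the pads) lies ctrl.grip_point_offset behind it (ctrl.grip_point_offset is the distance from the TCP to the grasp point, in m); x points along the fingers, y is the direction in which the jaws open and shut, and the axes are right-handed (so a half turn about x gives the same grasp; the last joint's range is limited). The gripper opens to 85 mm and grips with 20 to 120 N. Pads are 22 mm wide; open, the fingers measure 114 mm over their backs; the gripper's body (76 mm by 85 mm) begins 54 mm behind the grasp point. The pads swing forward as they close: fully open they stand 13 mm farther back than shut.
Start: joints at [-1.327, 0.053, 1.613, -0, 1.476, -0.119], TCP at [0.222, -0.584, 0.231] pointing down, gripper open.
Joint ranges: [-3.01, 3.01], [-1.01, 2.22], [0.06, 2.58], [-1.02, 4.17], [0.09, 2.62], [-3.14, 3.14]. Speed limits (rad/s): [2.57, 2.57, 3.14, 3.14, 3.14, 3.14].

INTERFACE

Orientations are given as a rotation vector (axis times angle).
In Python, from station import ctrl gives the robot as it stands. The module is installed in compiled form; this text tells all that it offers.
- The arm moves only by the tool drive_tool, never from a script. Its argument "commands" is text: rows parted by semicolons, each of 5 numbers parted by spaces: the closure, from -1 (fully open) to 1 (shut), so that 0 is half open, then the shift along the tool's x, y, z in units of 40 mm (1.0 is 40 mm), then the turn about the tool's x in units of 5 degrees (1.0 is 5 degrees). A call has 1 to 8 rows; each row is the pose to reach, as a shift and turn from the pose commanded when the call began, along the tool's axes at that moment; what a row does not reach only later rows make up. A row lasts 1/12 s, in which the tool goes at most 41.7 mm and 7.16 degrees, less where a joint would pass 70% of its speed; a pose out of reach is approached as far as the arm can. A call with a gripper value outside its range is refused whole. The fingers move at their own pace and stop on an object; "newtons" is the grip in N (left out, the last holds). Time passes only in rows, so rows that repeat a pose let the fingers close. It gives the time, the measured TCP pose, the force and the opening at its end, in the units of the state.
- ctrl.get_obs(): the state, without advancing time (a new reading comes with each control period).
- ctrl.get_image(name): name is "scene" or "top" or "wrist"; returns (picture, depth): 384x512x3 uint8, blue, green, red; 384x512 float32, m along the optical axis (not along the pixel's ray), 0 where there is no reading.
- ctrl.camera_info(name): a dict with "K" (3x3 intrinsics, pixels), "T" (4x4, takes a point from camera to world coordinates). Camera axes: x right, y down, z forward; pixel columns grow to the right and rows downward; lengths in m; the calibration is good to about 2 mm. A picture is of the moment at which its call begins: read the wrist's pose just before it. camera_info takes no time and is no camera call; for the wrist camera it gives the pose at the moment of the call.
- ctrl.finish_job(): hands the job in, once; it reports no verdict.
The state is a dict: "t": time; "q": joint angles; "dq": joint speeds; "effort": joint torques, N m; "tool_pos": TCP position; "tool_rot": TCP orientation; "contact_force": force on the tool from outside, world axes, zero at the start; "wrist_torque": the same for the moment, N m; "opening": finger opening in m.
Only numpy, scipy, OpenCV 4.12 (cv2) and the standard library are available. Lean on these libraries where they do the work, as an engineer would, in place of code of your own. Each camera call takes 0.05 s, during which the arm holds its last target.

TASK

Take the thick steel shaft off its V rest, lay it along the top of the spring-jaw fixture so that it rests in the mouths of both forks, centred with equal overhang at both ends, and let go of it there. Then press it down from above, in the gap between the two forks, until it pushes past the sprung jaw, lies fully home on the fork seats and the jaw has closed over it. Leave the thin pin and the other loose things where they are.

Things in the scene. Friction and masses are not known exactly. Their poses are not given: they have to be found in the camera images.
- shaft: The thick bar: plain round bright steel, 16 mm diameter, 160 mm long, 0.25 kg or so. Origin at its centre, y along its axis, x and z across it. It starts lying level on one of the two V rests, its axis 30 mm above the table. Either end may face either way. Grip it at mid-length; below it the rest's base plate is 8 mm thick.
- pin: The thin bar, to be left alone: round bright steel, 10 mm diameter, 160 mm long, lying on the other V rest, axis 26 mm above the table. Origin at its centre, y along its axis.
- rest_a: Fixed V rest under the shaft: dark base plate 60 x 110 x 8 mm (x, y, z) with two aluminium V blocks, 10 mm long at 48 mm either side of the middle, tops 36 mm high and 50 mm wide. Origin at the centre of the base's underside; the bar lies along its y. Free gap of 86 mm between the V blocks.
- rest_b: Fixed V rest under the thin pin, the same as rest_a. Origin at the centre of its underside, the bar lies along its y.
- fixture: Fixed spring-jaw fixture: dark base plate 90 x 100 x 12 mm (x, y, z), origin at the centre of its underside. A bar in it lies along its y. Two forks, 13 mm long in y, centred at y = -34 and +34 mm, free gap 55 mm between them with nothing above 22 mm. Each: seat floor 20 mm high; on +x a rigid post, face at x = +8.5 mm, 50 mm high plus a lip flared outward to 61 mm; on -x the sprung jaw.
- mouth (a point): Point in the fixture at 46 mm above the table, x = 0, y = 0: where the centre of the shaft lies when it rests on top of the closed jaw noses against the posts (jaw still shut). Axes as the fixture's.
- seat (a point): Point in the fixture at 28 mm above the table, x = 0, y = 0: where the centre of the shaft lies when it is fully home on the seats (its top then 36 mm above the table). Axes as the fixture's.
- nose (a point): Middle between the two jaw noses (each a steel roller of 8 mm diameter, 11 mm long in y, at y = -34 and +34 mm), 37 mm above the table and 8 mm to the -x side of the seat when shut. Moves with the jaw.
- jaw (a joint): Angle of the sprung jaw, rad: 0 shut (spring holds it there); grows as the noses are pushed aside towards the fixture's -x. About 0.15 lets the shaft pass; it then springs back to near 0. Passing takes about 10 to 20 N of downward push at the middle of the shaft.
- setup_block: Bystander: steel setup block with holes, 50 x 75 x 25 mm, origin at the centre of its underside.
- socket: Bystander: steel wrench socket standing upright, 26 mm diameter, 36 mm high, origin at the centre of its underside.
- wrench: Bystander: steel spanner 170 mm long lying flat along its x axis, origin on its underside near the middle.

How it is judged:
By the outcome, as a careful person would: the job done as asked, in the order asked, and still so for the second after the job is handed in, with the robot touching nothing.
It also fails if it takes over 45 s, if anything falls off the work surface, if the arm or the gripper's body presses on something with over 40 N, if the wrist force passes 120 N, or if a joint passes its speed limit or range.

## Working session

There is one attempt and no reset: what is moved stays moved. The work goes in short steps, Python scripts to look and compute and a tool call to move; the robot and the scene stay as the last step left them, time stands still between calls to the robot, and variables do not carry over. Pictures are saved under pics/ and viewed, and the job is handed in when it is done.

Besides the shell and the picture viewer there is one more tool, called after "Emit:" as name(argument=value, ...), one argument or row to a line, values as JSON. drive_tool: Moves the arm, as the interface text tells. Its arguments: {"type":"object","properties":{"commands":{"type":"string"},"newtons":{"type":"number"}},"required":["commands"]}

```bash
mkdir -p pics; cat > h.py <<'E'
import numpy as np, cv2
from station import ctrl
from scipy.spatial.transform import Rotation as R
def shot(name,fn):
    ci=ctrl.camera_info(name); im,d=ctrl.get_image(name); cv2.imwrite('pics/'+fn+'.png',im); np.savez('pics/'+fn+'.npz',im=im,d=d,K=ci['K'],T=ci['T']); return im,d
def load(fn): 
    z=np.load('pics/'+fn+'.npz'); return z['im'],z['d'],z['K'],z['T']
def ray(K,T,u,v,z):
    p=np.linalg.inv(K)@np.array([u,v,1.]); dr=T[:3,:3]@p; o=T[:3,3]; return o+dr*(z-o[2])/dr[2]
def proj(K,T,P):
    c=np.linalg.inv(T)@np.append(P,1); p=K@c[:3]; return p[:2]/p[2]
def cloud(d,K,T):
    v,u=np.mgrid[:d.shape[0],:d.shape[1]]; p=np.stack([(u-K[0,2])/K[0,0]*d,(v-K[1,2])/K[1,1]*d,d],-1); return p@T[:3,:3].T+T[:3,3]
E
python3 - <<'E'
from h import *
np.set_printoptions(precision=4,suppress=True)
print(ctrl.grip_point_offset); o=ctrl.get_obs(); print(o['tool_pos'],o['tool_rot'],R.from_rotvec(o['tool_rot']).as_matrix(),o['opening'])
for n in ['scene','top']:
    shot(n,n+'0'); print(ctrl.camera_info(n))
E
```

```text
0.0187
[ 0.2216 -0.5837  0.23  ] [ 2.0243  0.3735 -2.0246] [[-0.0005  0.3549 -0.9349]
 [ 0.0021 -0.9349 -0.3549]
 [-1.     -0.0021 -0.0002]] 0.08538658743006108
{'K': array([[367.2925,   0.    , 259.5435],
       [  0.    , 367.2925, 189.9906],
       [  0.    ,   0.    ,   1.    ]]), 'T': array([[ 0.1009,  0.6973, -0.7097,  1.2004],
       [ 0.9948, -0.0805,  0.0623, -0.0364],
       [-0.0137, -0.7123, -0.7018,  0.6489],
       [ 0.    ,  0.    ,  0.    ,  1.    ]])}
{'K': array([[437.0768,   0.    , 256.4423],
       [  0.    , 437.0768, 190.5378],
       [  0.    ,   0.    ,   1.    ]]), 'T': array([[-0.0498, -0.9787,  0.1994,  0.4162],
       [-0.9988,  0.0495, -0.0066, -0.0003],
       [-0.0034, -0.1994, -0.9799,  0.9338],
       [ 0.    ,  0.    ,  0.    ,  1.    ]])}
```

View pics/top0.png

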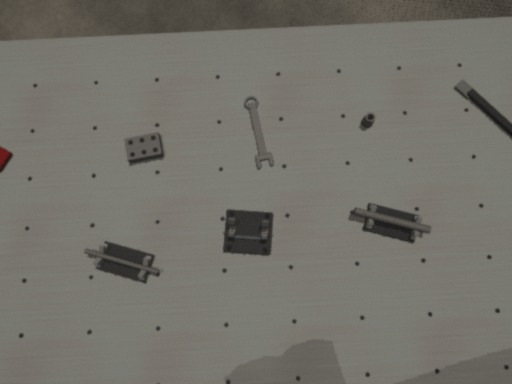

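View pics/scene0.png

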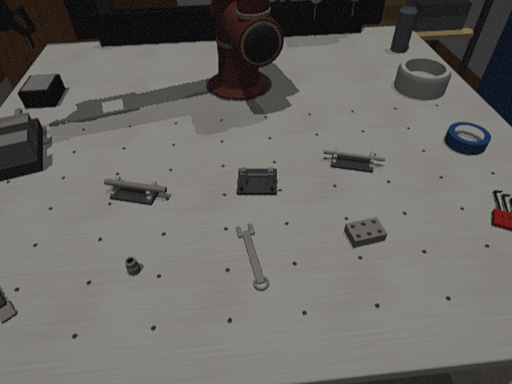

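```bash
python3 - <<'E'
from h import *
im,d,K,T=load('top0')
def c(u,v,w=48,h=36): return cv2.convertScaleAbs(cv2.resize(im[v-h:v+h,u-w:u+w],None,fx=8,fy=8,interpolation=cv2.INTER_CUBIC)[:,:],alpha=1.6)
a=c(392,222);b=c(122,262);f=c(249,232)
cv2.imwrite('pics/crop0.png',np.hstack([cv2.resize(x,(400,300)) for x in(a,b)]));cv2.imwrite('pics/cropf.png',f)
for n,(u,v) in dict(rA=(392,222),rB=(122,262),fx=(249,232)).items(): print(n,ray(K,T,u,v,.02))
P=cloud(d,K,T)
m=(P[...,2]>.012)&(P[...,2]<.08)&(d>0)
n,l,s,ce=cv2.connectedComponentsWithStats(m.astype(np.uint8))
for i in range(1,n):
    if s[i,4]>60: print(s[i],ce[i],P[l==i].mean(0),np.percentile(P[l==i][:,2],95))
E
```

```text
rA [ 0.52032773 -0.28739316  0.02      ]
rB [0.46557171 0.27865696 0.02      ]
fx [0.51440428 0.01358563 0.02      ]
[469  89  43  43 265] [491.39245283 109.69433962] [ 0.7606638  -0.5383039   0.01359171] 0.015698469741884113
[362 112  14  14 136] [368.60294118 118.80147059] [ 0.74740266 -0.25878455  0.02920978] 0.03801817031637292
[124 132  39  30 803] [142.96139477 146.3611457 ] [0.71176308 0.23498422 0.02318521] 0.026697106402711536
[  0 149  11  18  86] [  3.13953488 156.3255814 ] [0.70768184 0.5431906  0.01363964] 0.015808892850213474
[354 204  78  36 814] [392.77149877 220.63267813] [ 0.52168179 -0.28522549  0.03261797] 0.03887745258839712
[224 210  48  43 746] [246.13270777 231.45308311] [0.51557261 0.01949276 0.02245887] 0.057245536189400925
[ 84 243  75  37 672] [121.21279762 260.72470238] [0.46790286 0.27813353 0.02748329] 0.03393806562024974
```

View pics/crop0.png

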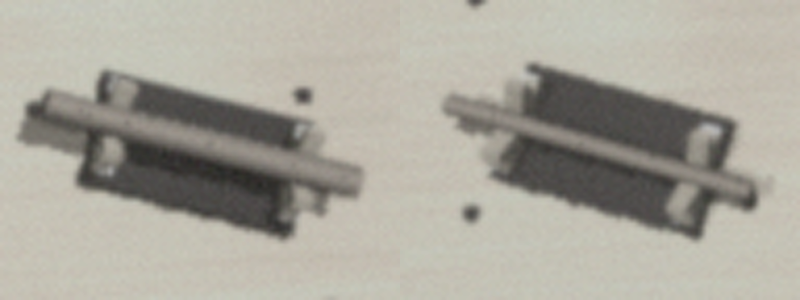

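View pics/cropf.png

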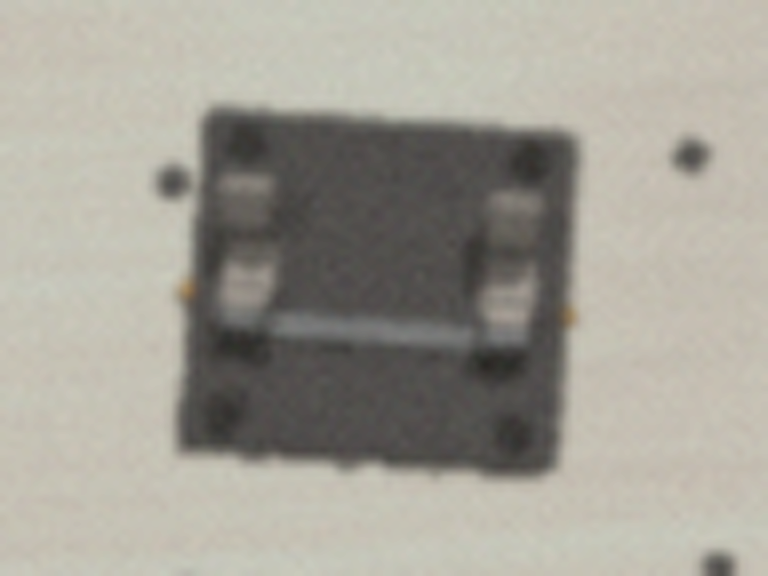

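```bash
python3 - <<'E'
from h import *
np.set_printoptions(precision=3,suppress=True,linewidth=200)
im,d,K,T=load('top0');P=cloud(d,K,T)
z=(P[...,2]*1000).round().astype(int)
for v in range(208,256): print(v,' '.join('%2d'%x for x in z[v,222:276]))
ci=ctrl.camera_info('wrist');print(ci['T'],ci['K'])
o=ctrl.get_obs();Rt=R.from_rotvec(o['tool_rot']).as_matrix()
print(Rt.T@ci['T'][:3,:3],Rt.T@(ci['T'][:3,3]-o['tool_pos']))
E
```

```text
208 -1  0 -2  2  0  0 -2  1 -1 -1  0  2  3  1  0  1  0  1 -1 -1 -2 -2 -1  1 -2  0 -2  1 -1  1  1 -1  2  0 -2  0  0  1  0 -1  0  0 -2 -1  0 -1  3 -1 -3 -1 -3 -1  2 -4
209  2 -2  4  1 -2  6 11 10 -2 -2 -2 -1 -2 -2 -4 -1  2 -1  0 -2  2  0 -1 -1  0  1 -3  2 -2  3 -1  2 -1 -1 -1  1  0 -2 -1 -2  0  0  0  0 -2  0  0  1  1  2 -2  0 -1 -2
210 -2  0 934  3 -1 10 10 13  9 10 10 13 11  8 11  8 12 10 10 10  7  8  1 -1  0  0 -1  3 -3 -3  1 -1 -2  1 -1 -2 -1 -2  0  0  1 -2  1 -2  0 -2  2  1  0  1  0 -3 -1 -2
211 -2 -2  0  1  2 10 12 12 18 14 13 12 12  9 12 14 11 13 13  9 13 15 10 10 13  8 11 13 10 12 12 11 11 11  9  9  0  2 -4 -1 -2  0  1  0  0 -2 -5 -2  0 -4  2 -1 -2  2
212  1 -2  2  2  9 10 11 13 13 16 17 14 12 10 12 11 12  9 11 13 10 12 11 11 12  8 13  8 11 12 15 11 11 12 11 11 13 13 12 12  8 13 14 10 10 10 13 12  9 11  0  0 -2  2
213 -1 -1  1  3  8 11 10 17 17 17 17 15 13 12 12  9 13 11 11  9 14 10 11  9 10 14 11 13 10 11 10 13 12 934 11 13 15  9 10 10 12 12 12 11 10 14 10 12 11 10 12 -2  0  0
214  2  1 -1 -1 12 14 11 10 14 15 16 15  9 10 13 13 10 12 12 12 12 12 12 13 12 13 13 12 13  9 10 11 13
[... 6484 characters left out ...]
15 10 10 12 15 11 14 13 14 14  9 11 11  9 15 11 10 -1 -2 -2  0 -4
254  0  0 -2  1 -1 -1 -1  0  0 -6 -2  2 -2  4 -2 -4  2  0 -1  0 -2 -4  1 -3 -2  1  0  1  1 -4 -3  1  1 -2 -2  1  2  3 -2  6  4  8  8  7  9 11 12 11  0  2  4 -1  0  1
255 -1 -1 -1  0 -2 -2  0  1 -3 -2  1 -2 -3 -2 -1  1 -1 -2  0  0 -1 -3 -1  0  0 -2 -2  3 -3  0 -1  0 -2 -1  5  0  2 -2 -1  2 -2  0 -1 -3 -2  0  1  0 -1 -2 -4  0  1  1
[[ 0.356 -0.896 -0.267  0.289]
 [-0.935 -0.341 -0.1   -0.559]
 [-0.001  0.285 -0.959  0.373]
 [ 0.     0.     0.     1.   ]] [[281.84    0.    258.785]
 [  0.    281.84  193.641]
 [  0.      0.      1.   ]]
[[-0.001 -0.285  0.958]
 [ 1.     0.     0.001]
 [-0.001  0.958  0.285]] [-0.143  0.001 -0.072]
```

```bash
cat >> h.py <<'E'
def seg_bar(fn,c,rad,zlo,zhi,zc=None):
    im,d,K,T=load(fn);P=cloud(d,K,T)
    m=(d>0)&(P[...,2]>zlo)&(P[...,2]<zhi)&(np.hypot(P[...,0]-c[0],P[...,1]-c[1])<rad)
    return P[m]
def line(p):
    c=p[:,:2].mean(0); u,s,vt=np.linalg.svd(p[:,:2]-c,full_matrices=False); a=vt[0]*np.sign(vt[0][1]); t=(p[:,:2]-c)@a
    lo,hi=np.percentile(t,[.5,99.5]); return c+a*(lo+hi)/2,a,hi-lo
def rectfit(fn,c,hx,hy,zlo,zhi):
    p=seg_bar(fn,c,max(hx,hy)*1.3,zlo,zhi)
    return cv2.minAreaRect((p[:,:2]*1000).astype(np.float32)),p
E
python3 - <<'E'
from h import *
np.set_printoptions(precision=4,suppress=True)
p=seg_bar('top0',(.52,-.285),.11,.0365,.043); m,a,L=line(p); print('shaft',m,a,np.degrees(np.arctan2(-a[0],a[1])),L,len(p))
r,p=rectfit('top0',(.513,.016),.05,.05,.007,.0165); print('fix',r)
# posts
for z0,z1,n in((.045,.066,'post'),(.034,.0445,'nose'),):
    p=seg_bar('top0',(.513,.016),.06,z0,z1)
    for s in(1,-1):
        q=p[(p[:,1]-.016)*s>0]; print(n,s,np.median(q,axis=0),q.min(0),q.max(0),len(q))
E
```

```text
shaft [ 0.5236 -0.2829] [0.3025 0.9531] -17.610799477512064 0.1565099644830301 192
fix ((516.9380493164062, 15.510414123535156), (102.15425872802734, 90.2558822631836), 83.22740173339844)
post 1 [0.5344 0.0482 0.0569] [0.5288 0.042  0.0455] [0.5411 0.0549 0.0623] 46
post -1 [ 0.5271 -0.0199  0.0551] [ 0.5214 -0.0262  0.045 ] [ 0.5346 -0.0138  0.0623] 44
nose 1 [0.5118 0.0501 0.0394] [0.5056 0.0407 0.0343] [0.54   0.0566 0.0433] 35
nose -1 [ 0.5043 -0.017   0.0398] [ 0.4982 -0.0241  0.0341] [ 0.5218 -0.0127  0.0429] 32
```

Emit:
drive_tool(
  commands="-1 0 -0.2 -0.5 -0.5; -1 0 -0.6 -1.3 -1.5; -1 0 -1.0 -2.2 -2.5; -1 0.1 -1.4 -3.1 -3.5; -1 0.2 -1.8 -4 -4.5; -1 0.3 -2.2 -4.9 -5.5; -1 0.4 -2.6 -5.8 -6.5; -1 0.5 -3 -6.7 -7.5",
)

```text
t: 0.77
tool_pos: [0.4306, -0.3752, 0.2106]
tool_rot: [1.601, 0.898, -1.602]
contact_force: [0.0, -0.4, -0.4]
opening: 0.0853
```

```bash
cat >> h.py <<'E'
def plan(xy,z,yaw):
    """tool-frame shift (units of 40mm) and turn units to reach TCP pose with tool y at yaw deg"""
    o=ctrl.get_obs();Rt=R.from_rotvec(o['tool_rot']).as_matrix()
    s=Rt.T@(np.array([xy[0],xy[1],z])-o['tool_pos'])/.04
    cur=np.degrees(np.arctan2(Rt[1,1],Rt[0,1]))
    print('t',round(o['t'],2),'pos',o['tool_pos'].round(4),'down',Rt[:,0].round(4),'yaw',round(cur,2),'F',np.round(o['contact_force'],1),'op',round(o['opening'],4))
    print('shift',s.round(3),'turn',round(-(yaw-cur)/5,3))
E
python3 - <<'E'
from h import *
plan((.5236,-.2829),.2,-17.6)
E
```

```text
t 0.77 pos [ 0.4306 -0.3752  0.2106] down [-4.e-04  4.e-04 -1.e+00] yaw -31.48 F [ 0.  -0.4 -0.4] op 0.0853
shift [ 0.266  0.778 -3.182] turn -2.775
```

Emit:
drive_tool(
  commands="-1 0.1 0.2 -0.9 -0.9; -1 0.2 0.4 -1.7 -1.7; -1 0.25 0.6 -2.4 -2.4; -1 0.25 0.7 -2.9 -2.75; -1 0.25 0.75 -3.1 -2.75; -1 0.25 0.75 -3.1 -2.75",
)

```text
t: 1.27
tool_pos: [0.5211, -0.286, 0.2008]
tool_rot: [1.435, 1.046, -1.435]
contact_force: [-1.2, -0.8, -1.1]
opening: 0.0855
```

```bash
python3 - <<'E'
from h import *
np.set_printoptions(precision=4,suppress=True)
im,d=shot('wrist','w1')
p=seg_bar('w1',(.5236,-.2829),.11,.034,.044); m,a,L=line(p); print('shaft',m,a,np.degrees(np.arctan2(-a[0],a[1])),L,len(p),np.percentile(p[:,2],[50,95]))
plan(m,.2,-17.6)
E
```

```text
shaft [ 0.5245 -0.2846] [0.2981 0.9545] -17.341660011118233 0.1580528014893377 1750 [0.0367 0.0384]
t 1.32 pos [ 0.5204 -0.2871  0.2009] down [-0.0009 -0.0001 -1.    ] yaw -17.94 F [-0.2 -0.  -0.2] op 0.0856
shift [ 0.024  0.079 -0.092] turn -0.068
```

View pics/w1.png

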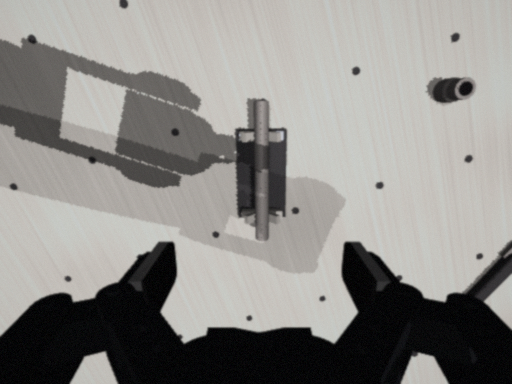

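Emit:
drive_tool(
  commands="-1 0.3 0.08 -0.09 -0.12; -1 0.9 0.08 -0.09 -0.12; -1 1.6 0.08 -0.09 -0.12; -1 2.3 0.08 -0.09 -0.12; -1 2.9 0.08 -0.09 -0.12; -1 3.4 0.08 -0.09 -0.12; -1 3.7 0.08 -0.09 -0.12; -1 3.7 0.08 -0.09 -0.12",
)

```text
t: 1.98
tool_pos: [0.5217, -0.2841, 0.0491]
tool_rot: [1.43, 1.056, -1.434]
contact_force: [-0.7, -0.5, -0.9]
opening: 0.0853
```

```bash
python3 - <<'E'
from h import *
plan((.5245,-.2846),.0135,-17.4)
E
```

```text
t 1.98 pos [ 0.5217 -0.2841  0.0491] down [-0.0058  0.004  -1.    ] yaw -17.46 F [-0.7 -0.5 -0.9] op 0.0853
shift [ 0.889  0.077 -0.008] turn -0.012
```

Emit:
drive_tool(
  commands="-1 0.4 0 0 0; -1 0.7 0 0 0; -1 0.85 0 0 0; -1 0.9 0 0 0; -1 0.9 0 0 0; -1 0.9 0 0 0",
)

```text
t: 2.48
tool_pos: [0.525, -0.2852, 0.018]
tool_rot: [1.429, 1.049, -1.428]
contact_force: [0.8, 0.5, -0.0]
opening: 0.0855
```

```bash
python3 - <<'E'
from h import *
im,d=shot('wrist','w2')
plan((.5245,-.2846),.0135,-17.4)
E
```

```text
t 2.53 pos [ 0.5252 -0.2853  0.0183] down [ 1.3e-03 -9.0e-04 -1.0e+00] yaw -17.36 F [ 0.3  0.  -0.8] op 0.0854
shift [ 0.119 -0.023 -0.01 ] turn 0.008
```

View pics/w2.png

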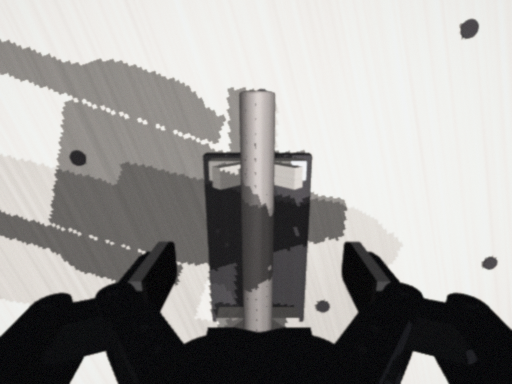

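Emit:
drive_tool(
  commands="-1 0.1 0 0 0; 0 0.1 0 0 0; 0.3 0.1 0 0 0; 0.6 0.1 0 0 0; 1 0.1 0 0 0; 1 0.1 0 0 0; 1 0.1 0 0 0; 1 0.1 0 0 0",
  newtons=50,
)

```text
t: 3.2
tool_pos: [0.5244, -0.2848, 0.0135]
tool_rot: [1.428, 1.051, -1.429]
contact_force: [-1.1, -0.3, 2.9]
opening: 0.0142
```

Emit:
drive_tool(
  commands="1 0 0 0 0; 1 0 0 0 0; 1 0 0 0 0; 1 0 0 0 0",
)

```text
t: 3.53
tool_pos: [0.5244, -0.2848, 0.0135]
tool_rot: [1.429, 1.051, -1.429]
contact_force: [-3.2, 0.9, 5.0]
opening: 0.0144
```

Emit:
drive_tool(
  commands="1 -0.2 0 0 0; 1 -0.6 0 0 0; 1 -1.1 0 0 0; 1 -1.7 0 0 0; 1 -2.3 0 0 0; 1 -2.7 0 0 0; 1 -3 0 0 0; 1 -3 0 0 0",
)

```text
t: 4.2
tool_pos: [0.5263, -0.2858, 0.1364]
tool_rot: [1.429, 1.045, -1.426]
contact_force: [1.3, -0.3, -2.0]
opening: 0.0141
```

```bash
python3 - <<'E'
from h import *
shot('wrist','w3');shot('scene','s3')
plan((.5169,.0155),.13,-6.6)
E
```

```text
t 4.3 pos [ 0.5245 -0.2847  0.1327] down [-1.e-04  2.e-04 -1.e+00] yaw -17.36 F [ 0.3 -0.7 -4.3] op 0.0143
shift [ 0.069 -2.42  -7.106] turn -2.153
```

View pics/w3.png

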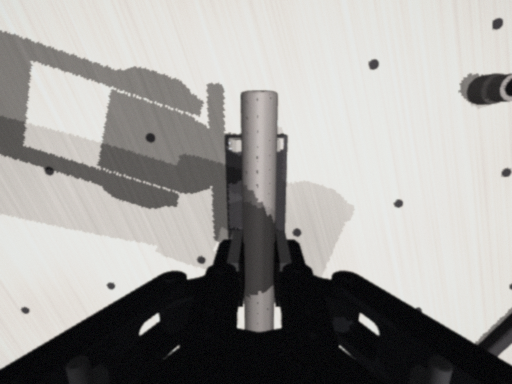

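```bash
cat >> h.py <<'E'
def held(fn,pos,rot):
    im,d,K,T=load(fn);P=cloud(d,K,T);Rt=R.from_rotvec(rot).as_matrix()
    Q=(P-pos)@Rt
    m=(d>0)&(abs(Q[...,1])<.009)&(Q[...,0]>-.04)&(Q[...,0]<.0)&(Q[...,2]>.02)&(Q[...,2]<.1)
    q=Q[m]; print('n',len(q),'zmax',np.percentile(q[:,2],[98,99.5]))
    for a in np.arange(.02,.085,.01):
        s=q[(q[:,2]>a)&(q[:,2]<a+.01)]
        if len(s)>5: print(round(a,2),'top x',np.percentile(s[:,0],5).round(4),'y',np.median(s[:,1]).round(4))
E
python3 - <<'E'
from h import *
o=ctrl.get_obs(); held('w3',o['tool_pos'],o['tool_rot'])
E
```

```text
n 847 zmax [0.03862675 0.04017222]
0.02 top x -0.0283 y 0.0017
0.03 top x -0.0283 y 0.0012
```

```bash
python3 - <<'E'
from h import *
np.set_printoptions(precision=4,suppress=True)
o=ctrl.get_obs();im,d,K,T=load('w3');P=cloud(d,K,T);Rt=R.from_rotvec(o['tool_rot']).as_matrix();Q=(P-o['tool_pos'])@Rt
for v in range(80,340,12): print(v,Q[v,260],d[v,260],P[v,260])
ci=ctrl.camera_info('wrist');print(ci['T'],T)
E
```

```text
80 [ 0.1329  0.0042 -0.0972] 0.25996467 [ 0.5575 -0.1931 -0.0002]
92 [-0.0274  0.0025 -0.0781] 0.11192155 [ 0.5502 -0.211   0.1602]
104 [-0.0286  0.0025 -0.0735] 0.11210119 [ 0.5488 -0.2153  0.1613]
116 [-0.0266  0.0026 -0.0689] 0.11537009 [ 0.5475 -0.2198  0.1593]
128 [-0.029   0.0026 -0.0642] 0.114437364 [ 0.5461 -0.2242  0.1617]
140 [-0.0281  0.0026 -0.0593] 0.116684675 [ 0.5446 -0.2289  0.1608]
152 [-0.0278  0.0026 -0.0543] 0.11839139 [ 0.5431 -0.2336  0.1605]
164 [-0.0271  0.0026 -0.0491] 0.120550156 [ 0.5416 -0.2386  0.1598]
176 [-0.0289  0.0026 -0.0442] 0.1202532 [ 0.5401 -0.2433  0.1616]
188 [-0.0272  0.0026 -0.0384] 0.12358425 [ 0.5384 -0.2488  0.1599]
200 [-0.0276  0.0026 -0.033 ] 0.12470047 [ 0.5368 -0.254   0.1603]
212 [-0.0267  0.0026 -0.0271] 0.12723641 [ 0.5351 -0.2597  0.1595]
224 [-0.0275  0.0027 -0.0216] 0.12805294 [ 0.5334 -0.2649  0.1603]
236 [-0.0286  0.0027 -0.0161] 0.12863648 [ 0.5318 -0.2701  0.1613]
248 [-0.0269  0.0027 -0.0091] 0.13227789 [ 0.5297 -0.2768  0.1596]
260 [-0.0277  0.0027 -0.0032] 0.13320465 [ 0.528  -0.2824  0.1604]
272 [-0.028   0.0027  0.003 ] 0.13472582 [ 0.5261 -0.2884  0.1607]
284 [-0.0283  0.0027  0.0094] 0.13620232 [ 0.5242 -0.2945  0.161 ]
296 [-0.028   0.0027  0.0164] 0.13851745 [ 0.5222 -0.3012  0.1607]
308 [-0.0278  0.0027  0.0236] 0.14079505 [ 0.52   -0.3081  0.1605]
320 [-0.0279  0.0027  0.0308] 0.14277096 [ 0.5179 -0.3149  0.1606]
332 [-0.0784  0.0021 -0.0086] 0.083082736 [ 0.5291 -0.2771  0.2111]
[[ 0.9546 -0.2855 -0.0846  0.546 ]
 [-0.2978 -0.9148 -0.2728 -0.2161]
 [ 0.0005  0.2856 -0.9584  0.2753]
 [ 0.      0.      0.      1.    ]] [[ 0.9546 -0.2869 -0.0798  0.5471]
 [-0.2978 -0.9139 -0.2761 -0.2168]
 [ 0.0063  0.2873 -0.9578  0.2789]
 [ 0.      0.      0.      1.    ]]
```

View pics/s3.png

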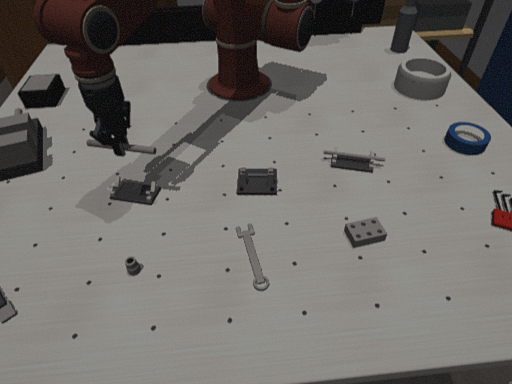

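Emit:
drive_tool(
  commands="1 0 -0.1 -0.3 -0.1; 1 0 -0.3 -0.9 -0.3; 1 0 -0.6 -1.7 -0.5; 1 0 -0.9 -2.5 -0.8; 1 0 -1.2 -3.4 -1.0; 1 0 -1.5 -4.3 -1.3; 1 0 -1.75 -5.1 -1.6; 1 0 -2 -5.8 -1.8",
)

```text
t: 4.97
tool_pos: [0.5157, -0.0365, 0.1311]
tool_rot: [1.314, 1.141, -1.316]
contact_force: [0.3, -0.7, -3.2]
opening: 0.0146
```

Emit:
drive_tool(
  commands="1 0 -0.17 -0.5 -0.15; 1 0 -0.29 -0.8 -0.25; 1 0 -0.34 -1.0 -0.35; 1 0 -0.37 -1.1 -0.35; 1 0 -0.37 -1.1 -0.35; 1 0 -0.37 -1.1 -0.35; 1 0 -0.37 -1.1 -0.35",
)

```text
t: 5.55
tool_pos: [0.5095, 0.0052, 0.1333]
tool_rot: [1.295, 1.151, -1.295]
contact_force: [-0.5, 0.5, -3.5]
opening: 0.0145
```

```bash
python3 - <<'E'
from h import *
np.set_printoptions(precision=4,suppress=True)
o=ctrl.get_obs()
shot('wrist','w4');shot('top','t4')
im,d,K,T=load('w4');P=cloud(d,K,T);Rt=R.from_rotvec(o['tool_rot']).as_matrix();Q=(P-o['tool_pos'])@Rt
m=(d>0)&(abs(Q[...,1])<.014)&(Q[...,0]>-.035)&(Q[...,0]<-.017)&(Q[...,2]<-.02)
q=Q[m]; print(len(q),q[:,2].min(),np.percentile(q[:,2],1),np.median(q[:,0]),q[:,1].min(),q[:,1].max())
for a in np.arange(-.08,-.02,.01):
    s=q[(q[:,2]>a)&(q[:,2]<a+.01)];print(np.percentile(s,[2,50,98],axis=0)[:,:2].ravel())
plan((.5169,.0155),.13,-6.6); o2=ctrl.get_obs();print(o['tool_pos'],o2['tool_pos'])
E
```

```text
4754 -0.07949177401867236 -0.0789548574732149 -0.023025471358643683 -0.008093593193326072 0.0077786525778345186
[-0.0251 -0.0075 -0.023  -0.0003 -0.0178  0.0072]
[-0.0251 -0.0076 -0.0231 -0.0003 -0.018   0.0071]
[-0.0251 -0.0077 -0.023  -0.0003 -0.0178  0.0071]
[-0.025  -0.0075 -0.023  -0.0003 -0.018   0.0073]
[-0.0249 -0.0077 -0.0231 -0.0003 -0.0177  0.0071]
[-0.0249 -0.0074 -0.023  -0.0003 -0.0175  0.0072]
t 5.65 pos [0.5095 0.0052 0.1334] down [ 0.0001 -0.0001 -1.    ] yaw -6.7 F [ 0.2  0.3 -2.1] op 0.0144
shift [ 0.084  0.154 -0.276] turn -0.02
[0.5095 0.0052 0.1333] [0.5095 0.0052 0.1334]
```

View pics/w4.png

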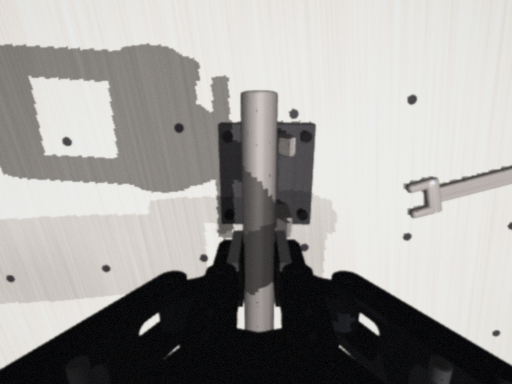

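View pics/t4.png

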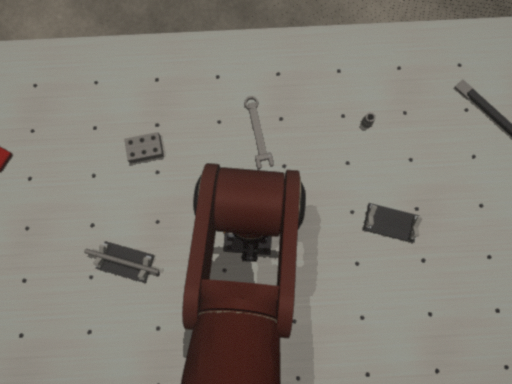

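```bash
python3 - <<'E'
from h import *
np.set_printoptions(precision=4,suppress=True)
im,d,K,T=load('w4');P=cloud(d,K,T);print('T z-check table',np.median(P[60:100,300:500,2]))
m=(d>0)&(P[...,2]>.008)&(P[...,2]<.0155)&(abs(P[...,0]-.515)<.07)&(abs(P[...,1]-.016)<.07)
mm=cv2.morphologyEx(m.astype(np.uint8),cv2.MORPH_OPEN,np.ones((3,3)))>0
p=P[mm]; print('rect',len(p),cv2.minAreaRect((p[:,:2]*1000).astype(np.float32)))
psi=np.radians(-6.5);ex=np.array([np.cos(psi),np.sin(psi)]);ey=np.array([-np.sin(psi),np.cos(psi)])
q=np.c_[p[:,:2]@ex,p[:,:2]@ey]
# edges per slices
for a in np.arange(q[:,1].min()+.005,q[:,1].max()-.005,.015):
    s=q[abs(q[:,1]-a)<.003]; print('y',a.round(3),'x',s[:,0].min(),s[:,0].max())
for a in (.48,.485,.535,.54,.545):
    s=q[abs(q[:,0]-a)<.003]
    if len(s): print('x',a,'y',s[:,1].min(),s[:,1].max())
m=(d>0)&(P[...,2]>.03)&(P[...,2]<.07)&(abs(P[...,0]-.515)<.07)&(abs(P[...,1]-.016)<.07)
n,l,st,ce=cv2.connectedComponentsWithStats(m.astype(np.uint8))
for i in range(1,n):
    if st[i,4]>20: s=P[l==i];print(st[i],np.c_[s[:,:2]@ex,s[:,:2]@ey,s[:,2]].min(0),np.c_[s[:,:2]@ex,s[:,:2]@ey,s[:,2]].max(0))
c=cv2.resize(im[100:260,190:340],None,fx=5,fy=5,interpolation=cv2.INTER_CUBIC)[:600];cv2.imwrite('pics/w4c.png',cv2.convertScaleAbs(c,alpha=1.5))
E
```

```text
T z-check table 5.766664478928929e-05
rect 4831 ((517.436279296875, 15.158164978027344), (98.76008605957031, 90.16448974609375), 83.22908782958984)
y 0.029 x 0.4675003871543761 0.5563849982865547
y 0.044 x 0.4672662260215183 0.5567463789178758
y 0.059 x 0.46776858428532825 0.5570421612351792
y 0.074 x 0.4674039744438606 0.5571361840372145
y 0.089 x 0.4681565097937778 0.5574748230467317
y 0.104 x 0.4676841359383983 0.557591214883912
x 0.48 y 0.024749384840927154 0.12306328064627745
x 0.485 y 0.024701627259418376 0.12301741651558815
x 0.535 y 0.03260877416221999 0.12283887734460767
x 0.54 y 0.024803627761645707 0.12287274836155031
x 0.545 y 0.024244765491522116 0.12287024595811595
[277 135  18  21 354] [0.521  0.1007 0.0301] [0.5342 0.1139 0.0621]
[276 209  16  29 343] [0.5205 0.033  0.0301] [0.5337 0.0466 0.062 ]
```

View pics/w4c.png

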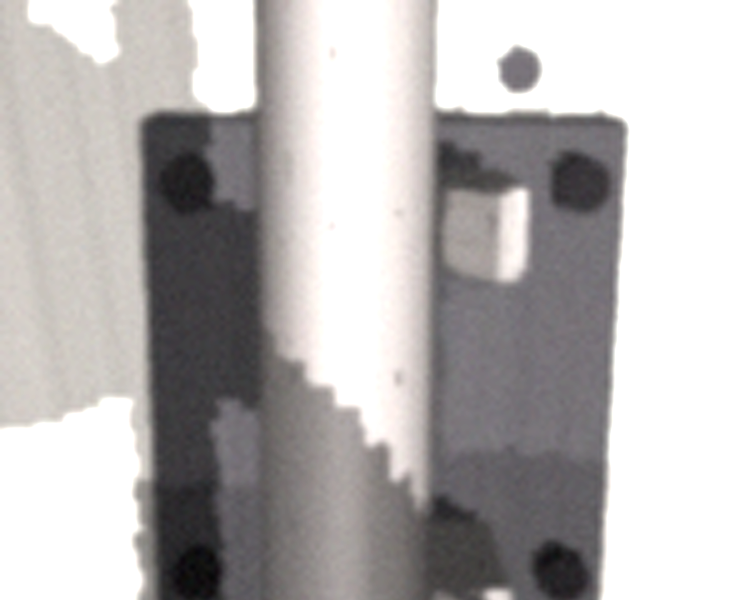

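```bash
python3 - <<'E'
from h import *
plan((.5170,.0160),.060,-6.8)
E
```

```text
t 5.65 pos [0.5095 0.0052 0.1334] down [ 1.e-04 -1.e-04 -1.e+00] yaw -6.7 F [ 0.2  0.3 -2.1] op 0.0144
shift [ 1.834  0.155 -0.289] turn 0.02
```

Emit:
drive_tool(
  commands="1 0.2 0.1 -0.2 0.02; 1 0.6 0.155 -0.29 0.02; 1 1.1 0.155 -0.29 0.02; 1 1.5 0.155 -0.29 0.02; 1 1.75 0.155 -0.29 0.02; 1 1.83 0.155 -0.29 0.02; 1 1.83 0.155 -0.29 0.02; 1 1.83 0.155 -0.29 0.02",
)

```text
t: 6.32
tool_pos: [0.5174, 0.0169, 0.0607]
tool_rot: [1.296, 1.151, -1.294]
contact_force: [0.8, 0.9, -2.9]
opening: 0.0145
```

```bash
cat > meas.py <<'E'
from h import *
import sys
np.set_printoptions(precision=4,suppress=True)
fn=sys.argv[1]; plan((.5170,.0160),.031,-6.8)
shot('wrist',fn)
im,d,K,T=load(fn);P=cloud(d,K,T)
psi=np.radians(-6.8);ex=np.array([np.cos(psi),np.sin(psi)]);ey=np.array([-np.sin(psi),np.cos(psi)]);c=np.array([.5174,.0152])
Q=np.stack([(P[...,:2]-c)@ex,(P[...,:2]-c)@ey,P[...,2]],-1)
def edges(m): q=Q[m&(d>0)]; return len(q),np.percentile(q,[1,99],axis=0).ravel() if len(q) else 0
print('plate',edges((Q[...,2]>.008)&(Q[...,2]<.0155)&(abs(Q[...,0])<.06)&(abs(Q[...,1])<.06)))
print('postfar',edges((Q[...,2]>.045)&(Q[...,2]<.065)&(Q[...,0]>.0085)&(Q[...,0]<.03)&(Q[...,1]>.02)&(Q[...,1]<.05)))
zt=float(sys.argv[2])
s=(abs(Q[...,0])<.012)&(abs(Q[...,2]-zt)<.009)&(Q[...,1]>.048)&(Q[...,1]<.1)
print('shaft far part',edges(s)); print('fullrng',Q[s&(d>0)].min(0),Q[s&(d>0)].max(0))
c=cv2.resize(im[60:280,170:350],None,fx=3.3,fy=2.7,interpolation=cv2.INTER_CUBIC);cv2.imwrite('pics/'+fn+'c.png',c)
E
python3 meas.py w5 .077
```

```text
t 6.32 pos [0.5174 0.0169 0.0607] down [ 0.001  -0.0001 -1.    ] yaw -6.72 F [ 0.8  0.9 -2.9] op 0.0145
shift [ 0.742 -0.008  0.024] turn 0.015
plate (7613, array([-0.0442, -0.0395,  0.0099,  0.0443,  0.0496,  0.0137]))
postfar (620, array([0.0094, 0.0275, 0.0461, 0.0215, 0.0403, 0.0619]))
shaft far part (2927, array([-0.0083,  0.0483,  0.0771,  0.0074,  0.0807,  0.0858]))
fullrng [-0.0085  0.048   0.0758] [0.0076 0.0812 0.086 ]
```

View pics/w5c.png

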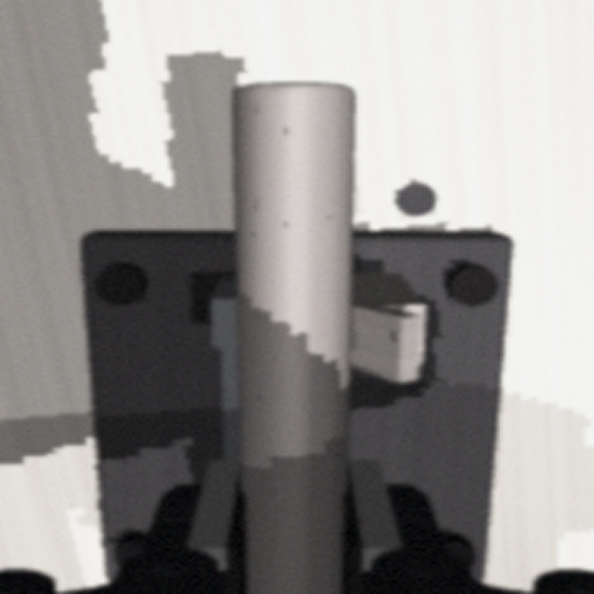

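Emit:
drive_tool(
  commands="1 0.15 0 0.01 0.01; 1 0.35 0 0.01 0.01; 1 0.5 0 0.01 0.01; 1 0.5 0 0.01 0.01; 1 0.5 0 0.01 0.01",
)

```text
t: 6.78
tool_pos: [0.516, 0.0167, 0.0392]
tool_rot: [1.295, 1.152, -1.297]
contact_force: [0.1, 0.2, -2.7]
opening: 0.0144
```

Emit:
drive_tool(
  commands="1 0.05 0 0 0; 1 0.1 0 0 0; 1 0.15 0 0 0; 1 0.2 0 0 0; 1 0.2 0 0 0; 1 0.2 0 0 0; 1 0.2 0 0 0",
)

```text
t: 7.37
tool_pos: [0.5168, 0.0166, 0.0322]
tool_rot: [1.296, 1.151, -1.296]
contact_force: [0.4, 0.6, -2.7]
opening: 0.014
```

```bash
python3 meas.py w6 .051
```

```text
t 7.37 pos [0.5168 0.0166 0.0322] down [ 0.0001  0.     -1.    ] yaw -6.76 F [ 0.4  0.6 -2.7] op 0.014
shift [0.029 0.007 0.013] turn 0.008
plate (8986, array([-0.0441, -0.0297,  0.0099,  0.0442,  0.0495,  0.0137]))
postfar (978, array([0.0086, 0.0274, 0.0459, 0.0215, 0.0404, 0.0619]))
shaft far part (2912, array([-0.0088,  0.0484,  0.0486,  0.0069,  0.0803,  0.0574]))
fullrng [-0.009   0.048   0.0476] [0.007  0.0808 0.0588]
```

View pics/w6c.png

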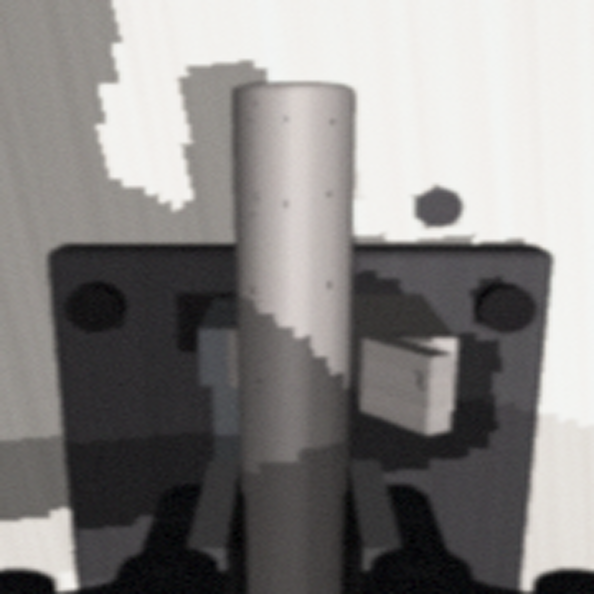

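Emit:
drive_tool(
  commands="1 0 0.01 0.02 0; 1 0.02 0.01 0.02 0; 1 0.04 0.01 0.02 0; 1 0.05 0.01 0.02 0; 1 0.05 0.01 0.02 0; 1 0.05 0.01 0.02 0; 1 0.05 0.01 0.02 0; 1 0.05 0.01 0.02 0",
)

```text
t: 8.08
tool_pos: [0.5172, 0.0157, 0.0302]
tool_rot: [1.296, 1.151, -1.295]
contact_force: [0.4, -0.2, -2.8]
opening: 0.0144
```

```bash
python3 meas.py w7 .049
```

```text
t 8.08 pos [0.5172 0.0157 0.0302] down [ 0.0004 -0.0001 -1.    ] yaw -6.77 F [ 0.4 -0.2 -2.8] op 0.0144
shift [-0.02  -0.006 -0.008] turn 0.007
plate (9192, array([-0.044 , -0.0295,  0.0099,  0.0443,  0.0495,  0.0137]))
postfar (1031, array([0.0086, 0.0273, 0.0458, 0.0215, 0.0405, 0.0619]))
shaft far part (2854, array([-0.0082,  0.0483,  0.0467,  0.0074,  0.0795,  0.0555]))
fullrng [-0.0084  0.048   0.0451] [0.0077 0.0799 0.0564]
```

Emit:
drive_tool(
  commands="1 0.01 0 0 0; 1 0.015 0 0 0; 0.6 0.015 0 0 0; 0.5 0.015 0 0 0; 0.3 0.015 0 0 0; 0.2 0.015 0 0 0; 0.2 0.015 0 0 0; 0.2 0.015 0 0 0",
)

```text
t: 8.8
tool_pos: [0.517, 0.0157, 0.0296]
tool_rot: [1.296, 1.151, -1.296]
contact_force: [0.2, -0.3, -0.2]
opening: 0.0341
```

```bash
python3 meas.py w8 .049
```

```text
t 8.8 pos [0.517  0.0157 0.0296] down [ 0. -0. -1.] yaw -6.76 F [ 0.2 -0.3 -0.2] op 0.0341
shift [-0.036 -0.001 -0.007] turn 0.007
plate (8593, array([-0.044 , -0.0424,  0.01  ,  0.0442,  0.0495,  0.0139]))
postfar (1038, array([0.0086, 0.0272, 0.0453, 0.0214, 0.0404, 0.062 ]))
shaft far part (2784, array([-0.0069,  0.0484,  0.0461,  0.0084,  0.0795,  0.0543]))
fullrng [-0.0071  0.048   0.043 ] [0.0087 0.08   0.0553]
```

View pics/w8c.png

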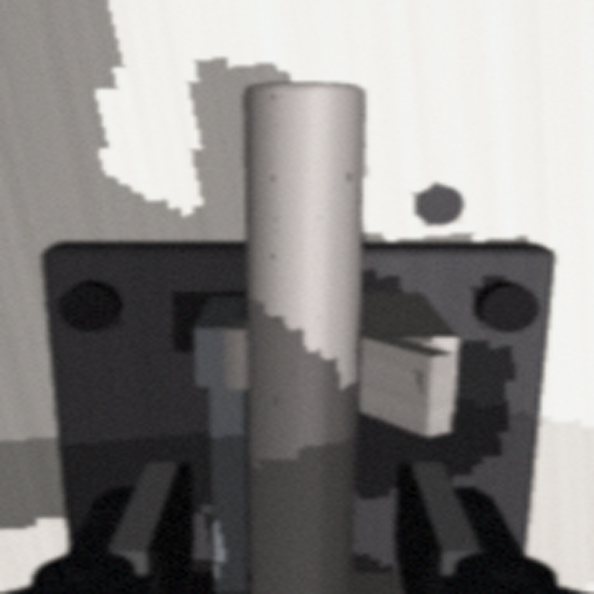

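Emit:
drive_tool(
  commands="0.2 -0.2 0 0 0; 0.2 -0.6 0 0 0; 0.2 -1.1 0 0 0; 0.2 -1.7 0 0 0; 0.2 -2.3 0 0 0; 1 -2.8 0 0 0; 1 -3 0 0 0; 1 -3 0 0 0",
)

```text
t: 9.52
tool_pos: [0.5188, 0.0155, 0.1527]
tool_rot: [1.298, 1.147, -1.291]
contact_force: [0.4, -0.4, -0.6]
opening: 0.0005
```

Emit:
drive_tool(
  commands="1 0 0 0 0; 1 0 0 0 0; 1 0 0 0 0; 1 0 0 0 0",
)

```text
t: 9.85
tool_pos: [0.5161, 0.0158, 0.1478]
tool_rot: [1.294, 1.153, -1.298]
contact_force: [-0.8, -0.5, 0.6]
opening: 0.0003
```

```bash
cat > meas2.py <<'E'
from h import *
import sys
np.set_printoptions(precision=4,suppress=True)
fn=sys.argv[1]; zt=float(sys.argv[2])
for cam in sys.argv[3].split(','):
    f=fn+cam; plan((.5178,.0153),.070,-6.8); shot(cam,f)
    im,d,K,T=load(f);P=cloud(d,K,T)
    psi=np.radians(-6.8);ex=np.array([np.cos(psi),np.sin(psi)]);ey=np.array([-np.sin(psi),np.cos(psi)]);c=np.array([.5174,.0152])
    Q=np.stack([(P[...,:2]-c)@ex,(P[...,:2]-c)@ey,P[...,2]],-1)
    s=(abs(Q[...,0])<.012)&(abs(Q[...,2]-zt)<.006)&(abs(Q[...,1])<.1)&(d>0); q=Q[s]
    print(cam,len(q),q.min(0),q.max(0),np.percentile(q,[1,50,99],axis=0))
    for a in np.arange(-.08,.08,.02):
        t=q[(q[:,1]>a)&(q[:,1]<a+.02)]
        if len(t)>4: print(round(a,2),len(t),'x',np.percentile(t[:,0],[2,98]),'top',np.percentile(t[:,2],90))
    pl=(Q[...,2]>.009)&(Q[...,2]<.0145)&(abs(Q[...,0])<.06)&(abs(Q[...,1])<.06)&(d>0);print('plate',np.percentile(Q[pl],[.5,99.5],axis=0).ravel())
E
python3 meas2.py w9 .052 wrist
```

```text
t 9.85 pos [0.5161 0.0158 0.1478] down [-0.003   0.0003 -1.    ] yaw -6.76 F [-0.8 -0.5  0.6] op 0.0003
shift [1.944 0.05  0.008] turn 0.007
wrist 2424 [-0.007  -0.0401  0.0461] [0.012  0.0798 0.0561] [[-0.0068 -0.0339  0.0468]
 [ 0.0011  0.0284  0.0521]
 [ 0.0113  0.0789  0.0546]]
-0.04 296 x [-0.0069  0.0114] top 0.05376161103102037
-0.02 356 x [-0.0068  0.0077] top 0.05365277778113084
0.0 383 x [-0.0067  0.0076] top 0.05352216548456413
0.02 482 x [-0.0066  0.0113] top 0.053581381346678274
0.04 432 x [-0.0065  0.0079] top 0.05350111114902072
0.06 473 x [-0.0064  0.0077] top 0.05345451271925341
plate [-0.0446 -0.0493  0.0098  0.0445  0.0495  0.014 ]
```

View pics/w9wrist.png

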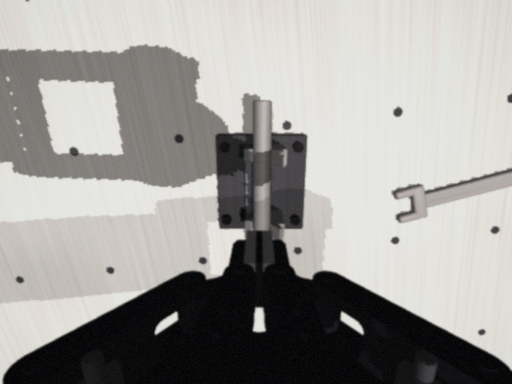

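Emit:
drive_tool(
  commands="1 0.3 0.03 0 0; 1 0.8 0.03 0 0; 1 1.3 0.03 0 0; 1 1.7 0.03 0 0; 1 2.0 0.03 0 0; 1 2.15 0.03 0 0; 1 2.15 0.03 0 0; 1 2.15 0.03 0 0",
)

```text
t: 10.57
tool_pos: [0.5183, 0.0156, 0.0635]
tool_rot: [1.296, 1.151, -1.296]
contact_force: [0.9, 0.7, 1.1]
opening: 0.0003
```

```bash
python3 - <<'E'
from h import *
plan((.5178,.0153),.052,-6.8)
E
```

```text
t 10.57 pos [0.5183 0.0156 0.0635] down [-1.e-04  0.e+00 -1.e+00] yaw -6.76 F [0.9 0.7 1.1] op 0.0003
shift [ 0.287 -0.013  0.008] turn 0.007
```

Now press gently, in small steps.

Emit:
drive_tool(
  commands="1 0.05 0 0 0; 1 0.1 0 0 0; 1 0.15 0 0 0; 1 0.2 0 0 0; 1 0.25 0 0 0; 1 0.28 0 0 0; 1 0.31 0 0 0; 1 0.34 0 0 0",
)

```text
t: 11.23
tool_pos: [0.5196, 0.0154, 0.0522]
tool_rot: [1.296, 1.149, -1.294]
contact_force: [-2.7, -0.0, 12.4]
opening: -0.0002
```

Emit:
drive_tool(
  commands="1 0.03 0 0 0; 1 0.06 0 0 0; 1 0.09 0 0 0; 1 0.12 0 0 0",
)

```text
t: 11.57
tool_pos: [0.522, 0.0151, 0.0488]
tool_rot: [1.299, 1.145, -1.29]
contact_force: [1.5, -0.1, 9.9]
opening: -0.0
```

```bash
python3 meas2.py w10 .048 wrist; python3 - <<'E'
from h import *
shot('scene','s10');im=load('s10')[0];cv2.imwrite('pics/s10c.png',cv2.resize(im[100:220,190:330],None,fx=5,fy=5,interpolation=cv2.INTER_CUBIC))
E
```

```text
t 11.57 pos [0.522  0.0151 0.0488] down [ 0.0082 -0.0009 -1.    ] yaw -6.76 F [ 1.5 -0.1  9.9] op -0.0
shift [-0.531 -0.1    0.008] turn 0.007
wrist 4399 [-0.0072 -0.0633  0.042 ] [0.012  0.0797 0.054 ] [[-0.0068 -0.0571  0.0424]
 [ 0.0015  0.0434  0.0477]
 [ 0.0107  0.0791  0.0528]]
-0.08 11 x [0.0051 0.0081] top 0.04649787237043734
-0.06 229 x [0.0017 0.0074] top 0.048773853545178256
0.0 621 x [-0.0067  0.0082] top 0.04901452499761447
0.02 1136 x [-0.0066  0.0108] top 0.050603808062683914
0.04 1142 x [-0.0066  0.0093] top 0.0490348331991494
0.06 1260 x [-0.0066  0.0082] top 0.04900825724189207
plate [-0.0443 -0.0424  0.01    0.0445  0.0495  0.0139]
```

View pics/w10wrist.png

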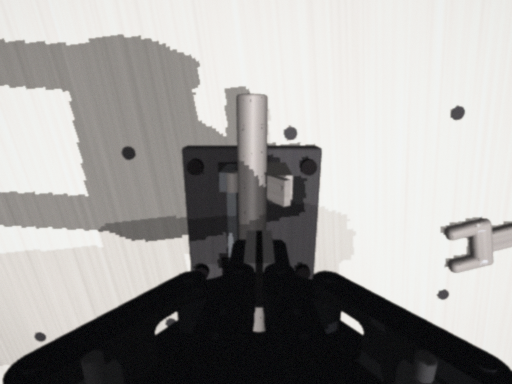

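View pics/s10c.png

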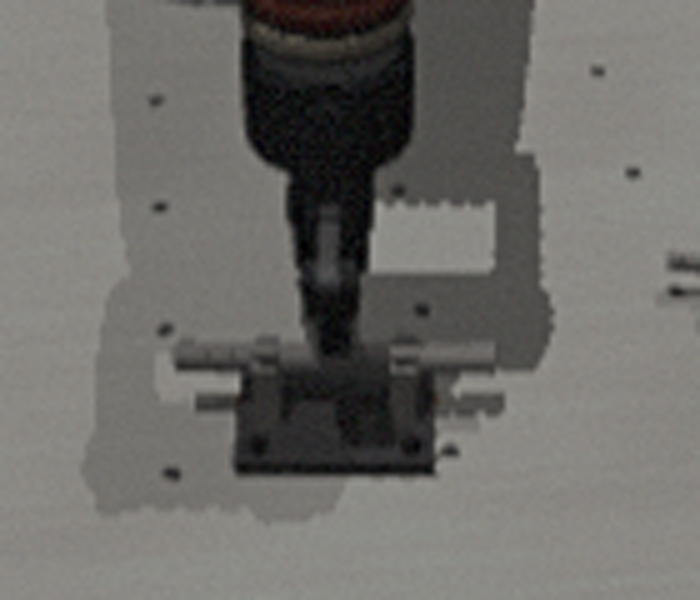

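Emit:
drive_tool(
  commands="1 0.01 -0.03 0 0; 1 0.02 -0.06 0 0; 1 0.03 -0.08 0 0; 1 0.05 -0.08 0 0; 1 0.07 -0.08 0 0; 1 0.09 -0.08 0 0",
)

```text
t: 12.17
tool_pos: [0.5182, 0.0156, 0.0442]
tool_rot: [1.299, 1.145, -1.29]
contact_force: [1.5, 0.1, 6.3]
opening: 0.0001
```

Emit:
drive_tool(
  commands="1 0.03 0 0 0; 1 0.06 0 0 0; 1 0.09 0 0 0; 1 0.12 0 0 0; 1 0.15 0 0 0; 1 0.18 0 0 0",
)

```text
t: 12.67
tool_pos: [0.516, 0.0155, 0.0355]
tool_rot: [1.296, 1.149, -1.295]
contact_force: [-1.0, -0.9, 15.6]
opening: 0.0001
```

```bash
python3 meas2.py w11 .036 wrist
```

```text
t 12.67 pos [0.516  0.0155 0.0355] down [ 0.0018 -0.001  -1.    ] yaw -6.76 F [-1.  -0.9 15.6] op 0.0001
shift [-0.862  0.046 -0.   ] turn 0.009
wrist 4471 [-0.012  -0.0609  0.03  ] [0.012  0.0794 0.042 ] [[-0.011  -0.057   0.0303]
 [-0.0003  0.0415  0.0348]
 [ 0.0087  0.0787  0.0415]]
-0.06 239 x [-0.0042  0.0014] top 0.035956602811298435
0.0 626 x [-0.0073  0.0077] top 0.03609635116242253
0.02 1261 x [-0.0115  0.0087] top 0.040853021598598965
0.04 1143 x [-0.007   0.0093] top 0.03589877398260389
0.06 1201 x [-0.0072  0.0072] top 0.03587869699687543
plate [-0.0443 -0.0343  0.01    0.0444  0.0496  0.0138]
```

Shaft top at 36 mm: home. Retreat straight up.

Emit:
drive_tool(
  commands="1 -0.1 0 0 0; 1 -0.3 0 0 0; 1 -0.8 0 0 0; 1 -1.4 0 0 0; 1 -2 0 0 0; 1 -2.6 0 0 0; 1 -3 0 0 0; 1 -3.2 0 0 0",
)

```text
t: 13.38
tool_pos: [0.5159, 0.016, 0.165]
tool_rot: [1.297, 1.149, -1.293]
contact_force: [0.7, 0.4, -0.6]
opening: 0.0001
```

Emit:
drive_tool(
  commands="1 -0.1 0 0.6 0; 1 -0.3 0 1.5 0; 1 -0.5 0 2.4 0; 1 -0.5 0 3.3 0; 1 -0.5 0 4 0; 1 -0.5 0 4.3 0; 1 -0.5 0 4.3 0; 1 -0.5 0 4.3 0",
)

```text
t: 14.05
tool_pos: [0.4943, -0.1544, 0.1813]
tool_rot: [1.297, 1.153, -1.297]
contact_force: [-0.1, 0.8, -0.9]
opening: -0.0001
```

```bash
python3 meas2.py w12 .034 wrist,top,scene; python3 - <<'E'
from h import *
a=load('w12top')[0];b=load('w12scene')[0];
a=cv2.resize(a[195:275,200:300],(400,320),interpolation=cv2.INTER_CUBIC);b=cv2.resize(b[140:220,210:310],(400,320),interpolation=cv2.INTER_CUBIC)
cv2.imwrite('pics/f12.png',cv2.convertScaleAbs(np.hstack([a,b]),alpha=1.5))
im,d,K,T=load('w12top');P=cloud(d,K,T)
psi=np.radians(-6.8);ex=np.array([np.cos(psi),np.sin(psi)]);ey=np.array([-np.sin(psi),np.cos(psi)]);c=np.array([.5174,.0152])
for f in('w12top','w12wrist','top0'):
    im,d,K,T=load(f);P=cloud(d,K,T);Q=np.stack([(P[...,:2]-c)@ex,(P[...,:2]-c)@ey,P[...,2]],-1)
    for s in(1,-1):
        m=(d>0)&(abs(Q[...,1]-s*.034)<.006)&(Q[...,2]>.0375)&(Q[...,2]<.044)&(Q[...,0]<.0)&(Q[...,0]>-.03);q=Q[m]
        if len(q)>3: print(f,s,len(q),'nose x',q[:,0].min(),np.median(q[:,0]),q[:,0].max())
E
```

```text
t 14.05 pos [ 0.4943 -0.1544  0.1813] down [-0.0015  0.0017 -1.    ] yaw -6.82 F [-0.1  0.8 -0.9] op -0.0001
shift [ 2.79   0.085 -4.278] turn -0.005
wrist 1517 [-0.012  -0.0807  0.0282] [ 0.012  -0.0044  0.04  ] [[-0.0111 -0.0801  0.0291]
 [ 0.     -0.0406  0.0346]
 [ 0.0084 -0.0058  0.0396]]
-0.08 353 x [-0.0067  0.0079] top 0.036033171408680856
-0.06 399 x [-0.0075  0.0094] top 0.036253063662730546
-0.04 421 x [-0.0118  0.008 ] top 0.03850280332989503
-0.02 323 x [-0.0074  0.0072] top 0.035919611670729865
plate [-0.0446 -0.05    0.0097  0.0446  0.002   0.0139]
t 14.1 pos [ 0.4944 -0.1538  0.1815] down [-0.0013  0.0015 -1.    ] yaw -6.75 F [ 0.1 -0.2  0.3] op 0.0
shift [ 2.792  0.087 -4.264] turn 0.01
top 588 [-0.0116 -0.0791  0.0281] [0.0109 0.0792 0.0399] [[-0.0106 -0.0783  0.0286]
 [-0.001  -0.0001  0.0338]
 [ 0.0079  0.0783  0.0395]]
-0.08 74 x [-0.0078  0.0069] top 0.036174847012072534
-0.06 69 x [-0.0074  0.0068] top 0.036259012943521095
-0.04 80 x [-0.0106  0.008 ] top 0.03831754649364527
-0.02 72 x [-0.0079  0.0068] top 0.036564502519443355
0.0 68 x [-0.0083  0.0061] top 0.
[... 724 characters left out ...]
97438555
0.0 39 x [-0.0033  0.0085] top 0.03758732332774197
0.02 21 x [-0.0021  0.0083] top 0.03763604081742933
0.04 35 x [-0.0018  0.0071] top 0.037130998157866024
0.06 42 x [-0.0007  0.0088] top 0.037484319211364935
plate [-0.0438 -0.048   0.0094  0.0459  0.0513  0.0145]
w12top 1 26 nose x -0.016013396303632597 -0.011211433165021184 -0.005460856827152402
w12top -1 24 nose x -0.015468211498027035 -0.010571606043992357 -0.004800950991730321
w12wrist -1 184 nose x -0.015597746536662752 -0.010015021688533507 -0.0010155909640266138
top0 1 27 nose x -0.015969895566838456 -0.01100988184389521 -0.005008389345649635
top0 -1 23 nose x -0.015165661784704798 -0.010891487893245759 -0.004791957101842058
```

View pics/f12.png

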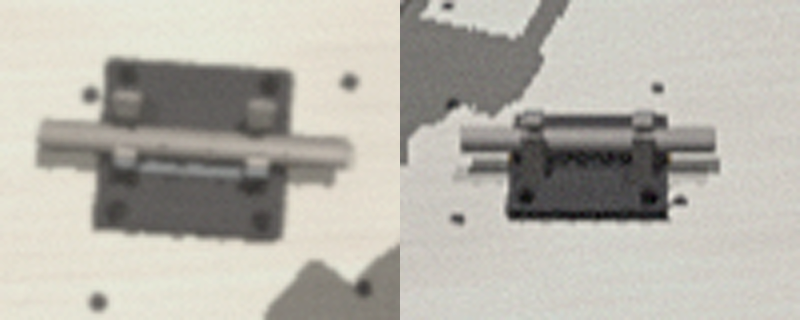

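View pics/w12wrist.png

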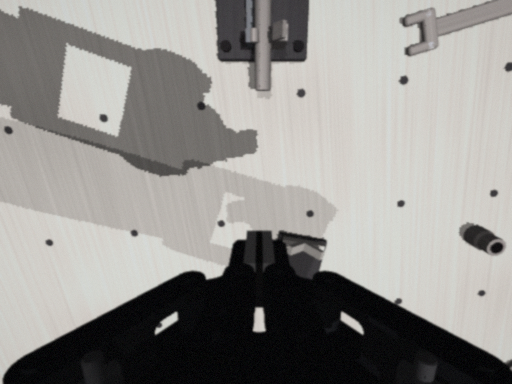

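```bash
python3 -c "
from station import ctrl
print(ctrl.finish_job())"
```

```text
the job is handed in; nothing more can be done
None
```

The shaft is fully home in the fixture, the jaw has closed over it, and the job is handed in at about 14 s on the robot's clock. I lifted it off its V rest, laid it in both fork mouths and let go. I then pressed it down between the forks with the shut fingers and retreated.

**Last checks:**
- **Seating:** the shaft's top measured about 36 mm along its whole length, level, in the wrist and top views. The scene camera read 37 to 37.7 mm; I put that down to its coarser view and the 2 mm calibration.
- **Jaw:** both noses are back within about 0.5 mm of where they stood shut at the start.
- **Centring:** in the top view the ends lie at -79.1 and +79.2 mm from the fixture centre. The wrist and top views disagree on centring by up to about 1 mm.
- **Robot and other parts:** the arm is clear, with the force near zero. I moved nothing else; in the last full top view (before placing) the thin pin and loose parts looked unmoved. I did not measure them.

**One deviation:** while pressing, the fingertips drifted about 4 mm towards the posts. I shifted them back part-way and the shaft stayed level. The highest force I read during the press was about 16 N.

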